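# Bring a rotor from the drawer to just above its run-out stand

## Robot

A 6-joint arm with a two-finger parallel gripper is mounted at the origin on a cart in front of the work surface, level with it; the furniture and walls round the work are solid. World frame = base frame: x ahead of the robot, y to its left, z up, the work surface at z = 0. Lengths are in mm, angles in rad, forces in N, time in s.
With the tool pointing down it reaches from about 400 to 925 mm from the base axis. Payload 12.5 kg.
Tool frame: the origin (TCP) lies at the very end of the fingers, on their centre line; the grasp point (between the pads) lies 19 mm behind it; z points along the fingers, y is the direction in which the jaws open and shut (so a half turn about z gives the same grasp; the last joint's range is limited). The gripper opens to 95 mm and grips with 3 to 60 N. Pads are 20 mm wide; open, the fingers measure 119 mm over their backs; the gripper's body (75 mm by 180 mm) begins 59 mm behind the grasp point.
Start: joints at [-1.335, 0.491, 1.559, -0, 1.092, -0.106], TCP at [209.513, -588.856, 214.661] pointing down, gripper open.
Joint ranges: [-3.1, 3.1], [-0.84, 2.19], [0.05, 2.79], [-1.13, 4.28], [0.06, 2.93], [-2.69, 2.69]. Speed limits (rad/s): [2.22, 2.22, 2.79, 3.14, 3.14, 3.14].

## Interface

Orientations are given as a rotation vector (axis times angle).
In Python, from rig import readout, cams, env, models gives the robot as it stands.
- The arm moves only by the shell command python3 -m pendant 'ROWS' [OPENING] [FORCE]. ROWS is a JSON object of lists of equal length, an entry for each row: "linear": the shift along the tool's x, y, z in m, a list of three; "turn": the turn about the tool's z in degrees. In form: {"linear": [[x, y, z], ...], "turn": [turn, ...]}. A call has 1 to 10 rows; each row shifts and turns the commanded pose from where the row before left it, along the tool's axes as they then stand; what a row does not reach is not made up. A row lasts 1/8 s, in which the tool goes at most 62.5 mm and 10.7 degrees, less where a joint would pass 70% of its speed; a pose out of reach is approached as far as the arm can. A call is refused whole if a number of a shift passes 0.0625 or a number of a turn 10.7, either way. A call with a gripper value outside its range is refused whole. OPENING is the finger opening in m, from 0 to 0.0951, set as the call begins (- or left out, the last holds). The fingers move at their own pace and stop on an object; FORCE is the grip in N (left out, the last holds). Time passes only in rows, so rows that do not move let the fingers close. It gives the time, the measured TCP pose, the force and the opening at its end, in the units of the state.
- readout.get_obs(): the state, without advancing time (a new reading comes with each control period).
- cams.read_camera(name): name is "side" or "top"; returns (picture, depth): 400x640x3 uint8, blue, green, red; 400x640 float32, mm along the optical axis (not along the pixel's ray), 0 where there is no reading.
- cams.camera_model(name): a dict with "fx", "fy", "cx", "cy" (pixels), "R" (3x3) and "t" (3): a world point X has camera coordinates R X + t. Camera axes: x right, y down, z forward; pixel columns grow to the right and rows downward; lengths in mm; the calibration is good to about 2 mm. A picture is of the moment at which its call begins. camera_model takes no time and is no camera call.
- env.job_done(): hands the job in, once; it reports no verdict.
Trained networks look in the newest picture that a camera, given by its name, has taken for a name from the list of things; names that differ only in an ending like _2 or _b are one class to them, and where a whole thing is asked for, a point or a joint stands for the part that bears it (a point fixed in the world has none). Each returns a list of dicts, best first, with "score" (0 to 1); they miss things now and then, are a little off and sometimes report something else, mostly with a low value. They report only what shows in the picture. A call takes as long as a camera call.
- models.boxes_of(camera, query): "bbox" ([left, top, right, bottom] in pixels, round what is visible of it).
The state is a dict: "t": time; "qpos": joint angles; "joint_vel": joint speeds; "joint_efforts": joint torques, N m; "position": TCP position; "orientation": TCP orientation; "force": force on the tool from outside, world axes, zero at the start; "ft_torque": the same for the moment, N m; "gripper_width": finger opening in mm.
Only numpy, scipy, OpenCV 4.12 (cv2) and the standard library are available. Lean on these libraries where they do the work, as an engineer would, in place of code of your own. Each camera call takes 0.05 s, during which the arm holds its last target. There are 200 camera calls.

## Task

Pull the drawer of the small grey cabinet open by its bar handle, take out the rotor, and carry it up and over the parts on the bench to the two-vee stand without disturbing them. Finish still holding the rotor level and still about 20 mm above its seat: lined up with both vees, thick dark drum over the wide vee and bare shaft end over the narrow one, black foot still underneath. Nothing may touch the stand, and the rotor is not put down: your program ends while the gripper is holding it there.

Things in the scene. Friction and masses are not known exactly. Their poses are not given: they have to be found in the camera images.
- drawer (a joint): slide of the cabinet's one drawer: 0 m = shut (as it starts), 0.12 m = fully open; friction about 1 N, stays where it is left. The cabinet is a fixed small grey steel box, 150 mm deep, 180 wide, 55 high, on the bench ahead, a little to the left, its front roughly towards the robot. Drawer: inner floor 9 mm above the bench, 129 by 164 mm; its walls reach 40 mm and its front panel 52 mm above the bench
- drawer_handle (a point): middle of the drawer's steel bar handle: a round horizontal bar about 100 mm long, its axis 35 mm off the drawer front and 23 mm below the cabinet's top (32 mm above the bench); moves with the drawer. y axis along the bar; the drawer opens along -x of this point. The rotor lies across the drawer about 97 mm behind the bar
- rotor_collar (a point): the rotor's cream round collar (22 mm diameter, 14 long), point on the rotor's axis. The rotor is best gripped across the drum. Rotor axes: y along the shaft towards the drum, z up. Mass about 0.22 kg, balance point 12 mm from here towards the drum
- rotor_drum (a point): centre of the rotor's dark drum (39 mm diameter, 30 long), on the axis, 37 mm from the collar towards +y of the rotor; +y end of the rotor; z up
- rotor_tail (a point): point on the rotor's axis in the middle of its bare 8 mm shaft end, 75 mm from the collar towards -y, 18 mm from the shaft's end
- stand_wide (a point): where the middle of the drum would be if the rotor sat in the stand: 75 mm above the bench, over the wide vee (about 37 mm across its mouth, 16 thick, its lips 9 mm below this point). The stand is a fixed aluminium plate 56 by 156 by 12 mm with two steel vee rests on it; its y axis runs from the narrow to the wide vee, z up
- stand_narrow (a point): where the rotor's tail point would be if seated: 75 mm above the bench, over the narrow vee (about 25 mm across its mouth, 12 thick, its lips 7 mm above this point), 112 mm from stand_wide along the stand's -y
- stand: the stand itself (see stand_wide); origin under the middle of its base plate, on the bench
- rotor: a 150 mm motor rotor lying level on its side: 8 mm steel shaft with drum, collar and, 48 mm from the collar towards the bare end, a black rectangular foot (34 wide, 16 long) reaching 19.5 mm below the axis. Origin 19.5 mm below its axis at mid-length, 18 mm from the collar towards the bare end; y along the shaft towards the drum, z up (foot down)
- glue_bottle: bystander: small red bottle with white nozzle, 38 mm wide, 108 high, standing; origin under its centre
- casting_a: bystander: light grey machined casting, 51x55x42 mm; origin under its centre
- casting_b: bystander: a second such casting, at the right; origin under its centre
- stator_a: bystander: stator pack with green ring, 58x58x31 mm; origin under its centre
- stamp_a: bystander: wooden hand stamp, 32 mm wide, 63 high, standing; origin under its centre

How it is judged (in metres and radians):
On the way, in this order (a step that is already met when the one before it is completed fails the run):
1. the drawer is pulled open (value of joint drawer above 0.09 m), for 0.2 s.
2. the rotor is lifted out of the drawer, above its walls (height (world z) of rotor_collar above 0.085 m), for 0.1 s.
At the end, for the whole second after the job is handed in: The gripper holds the rotor still; its drum and tail points lie within 10 mm horizontally of, and 8 to 35 mm above, their seated points over the wide and the narrow vee; foot down within 0.2 rad; not touching the stand (horizontal distance between rotor_drum and stand_wide below 0.01 m and z of rotor_drum in the frame of stand_wide between 0.008 and 0.035 m and horizontal distance between rotor_tail and stand_narrow below 0.01 m and z of rotor_tail in the frame of stand_narrow between 0.008 and 0.035 m and angle between rotor's own z axis and vertical below 0.2 rad and contact force between the fingers and rotor above 1 N and contact force between rotor and stand below 0.1 N and linear speed of rotor below 0.03 m/s); the arm keeps its last pose, push and grip.
It fails at once if something touches the stand (contact force between stand and anything else above 1 N).
It fails at once if a bystander is shifted by 20 mm or tipped over (distance of any of glue_bottle, casting_a, casting_b, stator_a, stamp_a from where it was at the start of the episode above 0.02 m or angle between any of glue_bottle, casting_a, casting_b, stator_a, stamp_a's own z axis and vertical above 0.5 rad).
It also fails if it takes over 48 s, if anything falls off the work surface, if the arm or the gripper's body presses on something with over 40 N, if the wrist force passes 120 N, or if a joint passes its speed limit or range.

## Working session

There is one attempt and no reset: what is moved stays moved. The work goes in short steps, Python scripts to look and compute and a shell command to move; the robot and the scene stay as the last step left them, time stands still between calls to the robot, and variables do not carry over. Pictures are saved under pics/ and viewed, about 8 in all and at most 12, crops included, and the job is handed in when it is done.

```bash
ls; mkdir -p pics
python3 - <<'E'
from rig import readout,cams,models
import cv2,numpy as np
o=readout.get_obs();print(o)
for n in("top","side"):
    p,d=cams.read_camera(n);cv2.imwrite(f"pics/{n}0.png",p);np.save(f"pics/{n}0.npy",d)
    m=cams.camera_model(n);print(n,{k:np.round(v,3).tolist() for k,v in m.items()})
    for q in["drawer_handle","stand","glue_bottle","casting_a","stator_a","stamp_a"]:
        print(q,[(np.round(r["bbox"]).tolist(),round(r["score"],2)) for r in models.boxes_of(n,q)[:3]])
print(readout.get_obs()["t"])
E
```

```text
pics
{'t': 0.0, 'qpos': array([-1.33459280e+00,  4.91570755e-01,  1.55942580e+00, -1.74086877e-05,
        1.09166897e+00, -1.05599022e-01]), 'joint_vel': array([ 0.00084832,  0.00098624, -0.00063991, -0.00123047, -0.00174248,
       -0.00015167]), 'joint_efforts': array([-2.48576362e-03, -6.12656736e+01, -2.58184290e+01,  6.91674650e-02,
        4.83084668e-02, -9.11652569e-05]), 'position': array([ 209.45644994, -588.61945643,  214.06292858]), 'orientation': array([-3.09476944e+00, -5.34122950e-01,  1.34135120e-04]), 'force': array([-0.10579403, -0.09741538, -0.34902468]), 'ft_torque': array([-0.0074413 , -0.02051898, -0.0376905 ]), 'gripper_width': 95.28227351339639}
top {'fx': 517.798, 'fy': 517.798, 'cx': 321.163, 'cy': 199.754, 'R': [[-0.003, -1.0, 0.018], [-0.986, -0.0, -0.167], [0.167, -0.018, -0.986]], 't': [8.222, 533.804, 1242.32]}
drawer_handle [([195.0, 181.0, 267.0, 219.0], 0.93), ([324.0, 220.0, 341.0, 237.0], 0.73)]
stand [([387.0, 208.0, 449.0, 242.0], 0.84)]
glue_bottle [([324.0, 219.0, 342.0, 233.0], 0.56)]
casting_a [([414.0, 156.0, 433.0, 181.0], 0.63), ([284.0, 135.0, 304.0, 158.0], 0.6)]
stator_a [([309.0, 248.0, 335.0, 275.0], 0.81)]
stamp_a []
side {'fx': 426.207, 'fy': 426.207, 'cx': 323.874, 'cy': 197.311, 'R': [[-0.946, -0.325, -0.018], [-0.135, 0.444, -0.886], [0.296, -0.835, -0.463]], 't': [524.234, 118.751, 863.073]}
drawer_handle [([284.0, 229.0, 310.0, 305.0], 0.82)]
stand [([366.0, 148.0, 387.0, 193.0], 0.92), ([324.0, 155.0, 337.0, 175.0], 0.69)]
glue_bottle [([356.0, 180.0, 373.0, 221.0], 0.59)]
casting_a [([252.0, 204.0, 276.0, 229.0], 0.96), ([323.0, 157.0, 340.0, 174.0], 0.75)]
stator_a [([324.0, 154.0, 337.0, 174.0], 0.51)]
stamp_a [([402.0, 187.0, 416.0, 217.0], 0.5)]
0.7
```

Run:
```python
import cv2
p=cv2.imread("pics/top0.png");cv2.imwrite("pics/v1.png",cv2.resize(p[110:300,180:460],None,fx=2.85,fy=2.85,interpolation=cv2.INTER_CUBIC))
p=cv2.imread("pics/side0.png");cv2.imwrite("pics/v2.png",cv2.resize(p[120:330,200:450],None,fx=2.8,fy=2.8,interpolation=cv2.INTER_CUBIC))
```

```text
(no output)
```

View pics/v1.png

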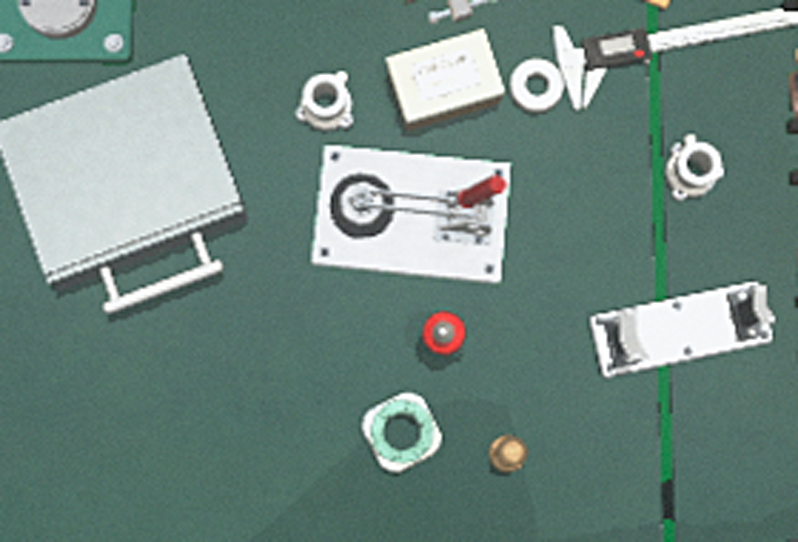

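View pics/v2.png

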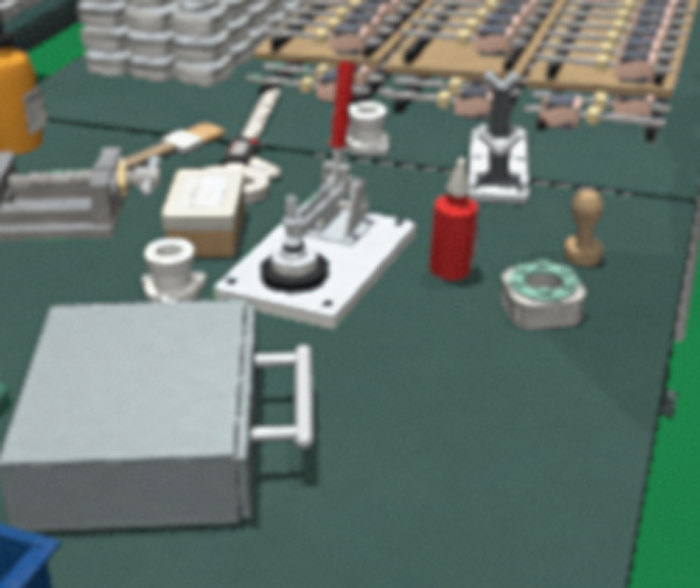

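```bash
cat > h.py <<'E'
import numpy as np,cv2
from rig import cams
def ray(n,u,v,z):
    m=cams.camera_model(n);R=np.array(m["R"]);t=np.array(m["t"])
    c=-R.T@t;d=R.T@np.array([(u-m["cx"])/m["fx"],(v-m["cy"])/m["fy"],1.]);return c+d*(z-c[2])/d[2]
def cloud(n,D):
    m=cams.camera_model(n);R=np.array(m["R"]);t=np.array(m["t"]);v,u=np.mgrid[:D.shape[0],:D.shape[1]]
    P=np.stack([(u-m["cx"])/m["fx"]*D,(v-m["cy"])/m["fy"]*D,D],-1);W=(P-t)@R;W[D<=0]=np.nan;return W
def pix(n,X):
    m=cams.camera_model(n);p=np.array(m["R"])@X+np.array(m["t"]);return m["fx"]*p[0]/p[2]+m["cx"],m["fy"]*p[1]/p[2]+m["cy"]
E
python3 - <<'E'
from h import *
c=lambda u,v:(180+u/2.85,110+v/2.85)
np.set_printoptions(precision=1,suppress=True)
print("handle",[ray("top",*c(*q),32) for q in[(108,305),(218,266)]])
print("front top edge",[ray("top",*c(*q),52) for q in[(52,280),(243,210)]])
print("plate",[ray("top",*c(*q),12) for q in[(591,318),(762,283),(774,342),(608,376)]])
for n in("top","side"):
    W=cloud(n,np.load(f"pics/{n}0.npy"))
    h=(W[...,2]>27)&(W[...,2]<40)
    b=[195,181,267,225] if n=="top" else [295,229,315,305]
    m=np.zeros_like(h);m[b[1]:b[3],b[0]:b[2]]=1;P=W[m&h];print(n,"handle",len(P));
    if n=="top":
        print(P[np.argsort(P[:,0])][:40:4])
    b=[380,200,455,250] if n=="top" else [360,140,392,198]
    m=np.zeros_like(h);m[b[1]:b[3],b[0]:b[2]]=1;P=W[m&(W[...,2]>30)];print(n,"stand",len(P));print(P[np.argsort(P[:,1])][::max(1,len(P)//30)])
    P=W[m&(W[...,2]>7)&(W[...,2]<120)];
    (cc,s,a)=cv2.minAreaRect(P[:,:2].astype(np.float32));print("rect",cc,s,a)
E
```

```text
handle [array([492.3, 264.5,  32. ]), array([526.9, 169.3,  32. ])]
front top edge [array([511.4, 309.6,  52. ]), array([573. , 146.3,  52. ])]
plate [array([ 483.3, -160.9,   12. ]), array([ 514.8, -315.2,   12. ]), array([ 461.7, -323.6,   12. ]), array([ 431.6, -174.7,   12. ])]
top handle 369
[[487.1 261.2  33.8]
 [489.4 261.1  35.2]
 [491.7 255.9  36.7]
 [492.  266.2  34.6]
 [494.2 255.9  37.1]
 [494.3 253.7  36. ]
 [495.5 242.7  27.3]
 [496.8 261.   36.6]
 [497.  256.5  34.5]
 [499.1 251.   37.7]]
top stand 250
[[ 474.1 -305.7   76.1]
 [ 478.3 -302.1   81.2]
 [ 493.9 -299.8   74.1]
 [ 500.4 -298.6   79.5]
 [ 473.5 -297.1   80.7]
 [ 502.3 -295.4   83.2]
 [ 484.1 -294.4   74.3]
 [ 487.3 -293.6   68.4]
 [ 481.  -292.9   60.5]
 [ 499.8 -292.6   84.2]
 [ 487.5 -291.5   67.2]
 [ 489.6 -291.    69.4]
 [ 490.7 -290.2   43. ]
 [ 498.4 -289.5   76.9]
 [ 444.2 -198.5   60.3]
 [ 446.2 -195.3   64.5]
 [ 451.4 -193.5   61.8]
 [ 446.  -192.5   66.8]
 [ 467.4 -191.1   50.4]
 [ 474.  -190.1   57.1]
 [ 470.  -188.7   50. ]
 [ 467.  -187.9   54.5]
 [ 463.  -186.7   46.1]
 [ 460.1 -186.    50.1]
 
[... 452 characters left out ...]
7.3 -399.3   46.1]
 [ 520.7 -394.2   44.4]
 [ 548.  -388.3   43.7]
 [ 540.4 -384.7   35.9]
 [ 502.4 -382.1   47.4]
 [ 527.1 -380.5   45.4]
 [ 555.  -378.1   43.4]
 [ 544.1 -361.6   30.9]
 [ 478.6 -296.7   62.5]
 [ 486.1 -291.7   57.5]
 [ 480.2 -289.8   65. ]
 [ 499.1 -288.5   35.5]
 [ 494.  -287.4   61.3]
 [ 496.4 -285.4   58.8]
 [ 449.5 -185.7   62.6]
 [ 445.7 -180.7   59.5]
 [ 465.6 -178.3   37.7]
 [ 454.7 -176.4   42.8]
 [ 475.9 -173.8   49.9]
 [ 457.8  -22.9   66.6]
 [ 462.7  -20.   100.5]
 [ 459.1  -18.2   68.7]
 [ 464.   -16.7   91.7]
 [ 463.2  -14.9   77.4]
 [ 467.6  -13.4   82.6]]
rect (490.20806884765625, -262.3521423339844) (98.87826538085938, 511.05511474609375) 12.436787605285645
```

```bash
cat >> h.py <<'E'
from scipy.spatial.transform import Rotation as Ro
from rig import readout
def go(target=None,yaw=None):
    o=readout.get_obs();R=Ro.from_rotvec(o["orientation"]).as_matrix();p=o["position"]
    y=np.degrees(np.arctan2(R[1,0],R[0,0]))
    print("t",round(o["t"],2),"p",p.round(1),"yaw",round(y,2),"tilt",round(np.degrees(np.arccos(-R[2,2])),2),"w",round(o["gripper_width"],1),"F",o["force"].round(1),"q",o["qpos"].round(2))
    if target is not None:
        if yaw is not None: R=R@Ro.from_euler("z",-(yaw-y),degrees=True).as_matrix();print("turn first",round(-(yaw-y),2))
        print("tool shift",(R.T@(np.array(target)-p)/1000).round(4).tolist())
E
python3 - <<'E'
from h import *
np.set_printoptions(precision=1,suppress=True)
W=cloud("top",np.load("pics/top0.npy"))
m=np.zeros(W.shape[:2],bool);m[120:225,170:270]=1
P=W[m&(W[...,2]>46)&(W[...,2]<64)];c,s,a=cv2.minAreaRect(P[:,:2].astype(np.float32));print("cab top",c,s,a,np.median(P[:,2]))
P=W[m&(W[...,2]>27)&(W[...,2]<42)&(W[...,0]<535)];print("bar",len(P),np.median(P,0))
# bar: project on x'
e=np.radians(20.3);x=P[:,0]*np.cos(e)+P[:,1]*np.sin(e);y=-P[:,0]*np.sin(e)+P[:,1]*np.cos(e)
print(np.percentile(x,[1,5,25,50,75,95]),np.percentile(y,[1,5,50,95,99]))
q=np.array([[509.6,217]]);print(q@[np.cos(e),np.sin(e)],q@[-np.sin(e),np.cos(e)])
b=np.zeros(W.shape[:2],bool);b[140:215,285:365]=1;P=W[b];print("clamp/max",np.nanmax(P[:,2]),P[np.nanargmax(P[:,2])])
print("scene max",np.nanmax(W[110:300,180:460,2]))
go([509.6,217,150],110.3);go([480,-250,215],110.3)
E
```

```text
cab top (612.641845703125, 256.90325927734375) (152.04412841796875, 180.16139221191406) 21.10791015625 54.38427021074283
bar 286 [514.  237.   35.4]
[548.2 548.9 551.7 555.6 568.7 589.1] [-26.8 -20.   48.3  97.7 114.2]
[553.2] [26.7]
clamp/max 170.41506903284758 [573.9 -60.1 170.4]
scene max 578.5908975004702
t 0.7 p [ 209.5 -588.8  214.7] yaw 19.58 tilt 0.01 w 94.7 F [ 0.  -0.2 -0.3] q [-1.3  0.5  1.6  0.   1.1 -0.1]
turn first -90.72
tool shift [0.6517, 0.561, 0.0646]
t 0.7 p [ 209.5 -588.8  214.7] yaw 19.58 tilt 0.01 w 94.7 F [ 0.  -0.2 -0.3] q [-1.3  0.5  1.6  0.   1.1 -0.1]
turn first -90.72
tool shift [0.2239, 0.3712, -0.0004]
```

```bash
python3 -m pendant '{"linear":[[0,0,0],[0,0,0],[0,0,0],[0,0,0],[0,0,0],[0,0,0],[0,0,0],[0,0,0],[0,0,0]],"turn":[-10,-10,-10,-10,-10,-10,-10,-10,-10]}' 0.03; python3 -c "
from h import *
go([480,-250,215]);go([509.6,217,150])"
```

```text
t: 1.82
position: [209.5, -588.9, 214.7]
orientation: [1.804, 2.572, -0.0]
force: [-0.7, -0.0, 0.2]
gripper_width: 30.2
t 1.82 p [ 209.5 -588.9  214.7] yaw 109.91 tilt 0.01 w 30.2 F [-0.7 -0.   0.2] q [-1.33  0.49  1.56  0.    1.09 -1.68]
tool shift [0.2265, 0.3697, -0.0004]
t 1.82 p [ 209.5 -588.9  214.7] yaw 109.91 tilt 0.01 w 30.2 F [-0.7 -0.   0.2] q [-1.33  0.49  1.56  0.    1.09 -1.68]
tool shift [0.6555, 0.5566, 0.0646]
```

```bash
python3 -m pendant '{"linear":[[0.028,0.046,0],[0.028,0.046,0],[0.028,0.046,0],[0.028,0.046,0],[0.028,0.046,0],[0.028,0.046,0],[0.028,0.046,0],[0.028,0.046,0]],"turn":[0,0,0,0,0,0,0,0]}'; python3 -c "
from h import *
go([509.6,217,100])"
```

```text
t: 2.82
position: [482.2, -253.0, 214.9]
orientation: [1.811, 2.566, -0.0]
force: [-0.2, 0.0, -0.1]
gripper_width: 30.0
t 2.83 p [ 482.2 -253.   214.9] yaw 109.58 tilt 0.04 w 30.0 F [-0.2  0.  -0.1] q [-0.6   0.38  1.76 -0.    1.01 -0.95]
tool shift [0.4337, 0.1833, 0.1147]
```

```bash
python3 -m pendant '{"linear":[[0.048,0.0205,0],[0.048,0.0205,0],[0.048,0.0205,0],[0.048,0.0205,0],[0.048,0.0205,0],[0.048,0.0205,0],[0.048,0.0205,0],[0.048,0.0205,0.03],[0.048,0.0205,0.04],[0,0,0]],"turn":[0,0,0,0,0,0,0,0,0,0]}'
python3 - <<'E'
from h import *
go([509.6,217,90],110.4)
for n in("top","side"):
    p,d=cams.read_camera(n);cv2.imwrite(f"pics/{n}1.png",p);np.save(f"pics/{n}1.npy",d)
p=cv2.imread("pics/side1.png");cv2.imwrite("pics/v3.png",cv2.resize(p[170:340,220:380],None,fx=3.5,fy=3.5,interpolation=cv2.INTER_CUBIC))
E
```

```text
t: 4.08
position: [508.7, 214.1, 144.1]
orientation: [-1.805, -2.568, 0.005]
force: [0.2, -0.2, 0.8]
gripper_width: 30.0
t 4.08 p [508.7 214.1 144.1] yaw 109.79 tilt 0.24 w 30.0 F [ 0.2 -0.2  0.8] q [ 0.28  0.47  1.81  0.    0.86 -0.07]
turn first -0.61
tool shift [0.0024, 0.0021, 0.054]
```

View pics/v3.png

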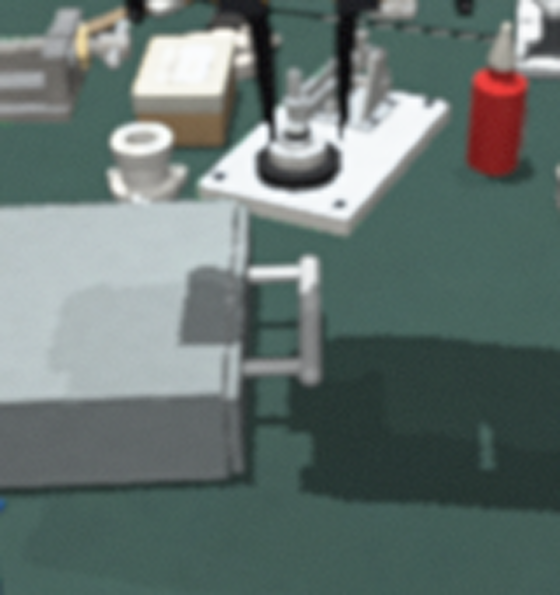

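Run:
```python
from h import *
c=lambda u,v:(220+u/3.5,170+v/3.5)
a=ray("side",*c(311,262),32);b=ray("side",*c(312,378),32);print(a,b,(a+b)/2)
for s in(-1,1):
    print((np.array(pix("side",np.array([508.7+s*21*np.cos(.35),214.1+s*21*np.sin(.35),144])))-[220,170])*3.5)
```

```text
[526.45640179 172.7762422   32.        ] [488.4045465  271.79011558  32.        ] [507.43047415 222.28317889  32.        ]
[348.04571806 128.36037055]
[266.47416877 130.42977202]
```

```bash
python3 -m pendant '{"linear":[[0.002,0.001,0.02],[0,0,0.03],[0,0,0.03],[0,0,0.02],[0,0,0.015],[0,0,0.012],[0,0,0]],"turn":[-0.7,0,0,0,0,0,0]}' 0.03 && python3 -m pendant '{"linear":[[0,0,0],[0,0,0],[0,0,0],[0,0,0],[0,0,0]],"turn":[0,0,0,0,0]}' 0.0 20; python3 -c "
from h import *
go()"
```

```text
t: 5.05
position: [510.3, 213.7, 19.3]
orientation: [-1.796, -2.577, 0.001]
force: [1.3, 1.3, -0.4]
gripper_width: 30.0
t: 5.68
position: [510.7, 214.1, 20.1]
orientation: [1.795, 2.577, 0.001]
force: [0.5, -0.3, 6.4]
gripper_width: 10.1
t 5.67 p [510.7 214.1  20.1] yaw 110.29 tilt 0.06 w 10.1 F [ 0.5 -0.3  6.4] q [ 0.28  0.66  1.9  -0.    0.58 -0.08]
```

```bash
python3 -m pendant '{"linear":[[0,-0.008,0],[0,-0.013,0],[0,-0.015,0],[0,-0.015,0],[0,-0.015,0],[0,-0.015,0],[0,-0.015,0],[0,-0.012,0],[0,-0.008,0],[0,0,0]],"turn":[0,0,0,0,0,0,0,0,0,0]}';python3 -m pendant '{"linear":[[0,0,0],[0,0,0],[0,0,0],[0,0,-0.02],[0,0,-0.04],[0,0,-0.05],[0,0,-0.05]],"turn":[0,0,0,0,0,0,0]}' 0.04; python3 -c "
from h import *
go([470,60,150])"
```

```text
t: 6.92
position: [401.9, 172.5, 20.0]
orientation: [1.794, 2.577, 0.0]
force: [5.8, -19.9, 7.7]
gripper_width: 10.7
t: 7.8
position: [401.0, 173.8, 181.0]
orientation: [-1.795, -2.578, 0.001]
force: [0.4, 0.6, -0.2]
gripper_width: 39.7
t 7.8 p [401.  173.8 181. ] yaw 110.3 tilt 0.04 w 39.7 F [ 0.4  0.6 -0.2] q [ 0.26  0.27  2.04 -0.    0.83 -0.1 ]
tool shift [-0.1307, 0.0253, 0.031]
```

```bash
python3 -m pendant '{"linear":[[-0.04,0.02,0],[-0.05,0.02,0],[-0.05,0.02,0],[-0.03,0,0]],"turn":[0,0,0,0]}' 0.07
python3 - <<'E'
from h import *
from rig import models
go()
for n in("top","side"):
    p,d=cams.read_camera(n);cv2.imwrite(f"pics/{n}2.png",p);np.save(f"pics/{n}2.npy",d)
    for q in["rotor_collar","rotor_drum","rotor_tail","rotor","drawer_handle"]:
        print(n,q,[(np.round(r["bbox"]).tolist(),round(r["score"],2)) for r in models.boxes_of(n,q)[:3]])
a=cv2.imread("pics/top2.png")[150:270,170:290];b=cv2.imread("pics/side2.png")[200:340,220:360]
cv2.imwrite("pics/v4.png",np.hstack([cv2.resize(x,(400,400),interpolation=cv2.INTER_CUBIC) for x in(a,b)]))
E
```

```text
t: 8.3
position: [518.0, 33.5, 179.2]
orientation: [1.797, 2.577, -0.0]
force: [-0.1, 1.1, 0.3]
gripper_width: 68.8
t 8.3 p [518.   33.5 179.2] yaw 110.23 tilt 0.01 w 68.8 F [-0.1  1.1  0.3] q [-0.06  0.38  1.86 -0.    0.9  -0.42]
top rotor_collar [([212.0, 211.0, 266.0, 239.0], 0.85)]
top rotor_drum []
top rotor_tail [([212.0, 209.0, 263.0, 236.0], 0.75)]
top rotor [([209.0, 213.0, 266.0, 238.0], 0.84)]
top drawer_handle [([196.0, 181.0, 267.0, 265.0], 0.73)]
side rotor_collar [([313.0, 239.0, 334.0, 285.0], 0.65)]
side rotor_drum [([310.0, 240.0, 332.0, 284.0], 0.72)]
side rotor_tail [([251.0, 207.0, 275.0, 231.0], 0.73), ([313.0, 239.0, 334.0, 286.0], 0.68)]
side rotor [([308.0, 242.0, 332.0, 287.0], 0.82), ([369.0, 148.0, 387.0, 192.0], 0.52)]
side drawer_handle [([281.0, 230.0, 376.0, 304.0], 0.75)]
```

View pics/v4.png

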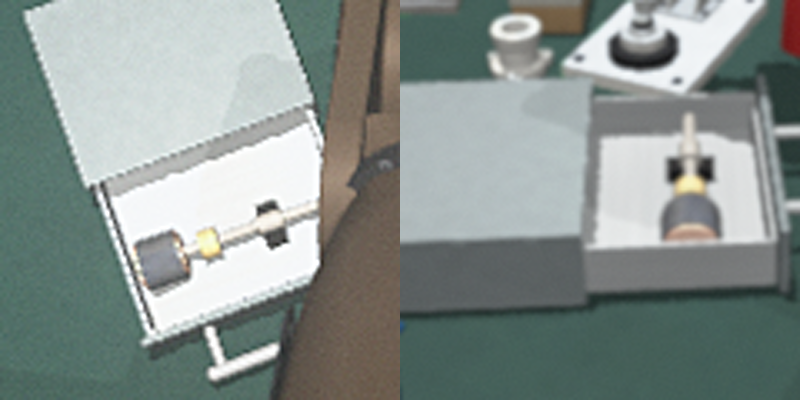

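Run:
```python
from h import *
c=lambda u,v:(170+u*.3,150+v*.3)
np.set_printoptions(precision=1,suppress=True)
d=ray("top",*c(162,260),28.5);k=ray("top",*c(209,242),28.5);f=ray("top",*c(271,220),28.5);e=ray("top",*c(318,208),28.5)
print(d,k,f,e,np.linalg.norm(d-k),np.linalg.norm(k-f))
for p,q in((d,k),(d,f),(d,e)):
    v=p-q;print("yaw",np.degrees(np.arctan2(-v[0],v[1])))
W=cloud("top",np.load("pics/top2.npy"));u,v=c(162,260);u=int(u);v=int(v)
P=W[v-9:v+10,u-9:u+10].reshape(-1,3);P=P[P[:,2]>34];print(len(P),np.median(P,0),P[:,2].max(), P.min(0),P.max(0))
W=cloud("side",np.load("pics/side2.npy"));g=lambda u,v:(220+(u-400)*.35,200+v*.35)
print("side drum",ray("side",*g(692,218),34))
go([d[0],d[1],120],110.5)
```

```text
[465.3 262.5  28.5] [478.8 227.9  28.5] [495.4 182.   28.5] [504.4 147.   28.5] 37.14462052991716 48.81407392735268
yaw 21.311522461571457
yaw 20.48562561091399
yaw 18.723587350762923
211 [465.5 262.2  43.5] 52.30782460979806 [441.8 240.9  34.4] [487.  284.3  52.3]
side drum [466.8 262.5  34. ]
t 8.9 p [516.6  35.7 179.7] yaw 110.33 tilt 0.01 w 70.1 F [-0.2 -0.5  0. ] q [-0.1  0.4  1.9 -0.   0.9 -0.4]
turn first -0.17
tool shift [0.2305, 0.0314, 0.0597]
```

```bash
python3 -m pendant '{"linear":[[0.04,0.005,0],[0.04,0.005,0],[0.04,0.006,0],[0.04,0.006,0.02],[0.04,0.005,0.02],[0.03,0.004,0.02],[0,0,0],[0,0,0]],"turn":[-0.2,0,0,0,0,0,0,0]}' 0.06
python3 - <<'E'
from h import *
go([465.5,262.3,13])
E
```

```text
t: 9.9
position: [465.6, 261.2, 119.9]
orientation: [1.79, 2.581, 0.0]
force: [0.4, -0.6, 0.0]
gripper_width: 59.9
t 9.9 p [465.6 261.2 119.9] yaw 110.51 tilt 0.02 w 59.9 F [ 0.4 -0.6  0. ] q [ 0.39  0.48  1.88 -0.    0.77  0.03]
tool shift [0.001, 0.0003, 0.1069]
```

```bash
python3 -m pendant '{"linear":[[0.001,0,0.02],[0,0,0.025],[0,0,0.025],[0,0,0.015],[0,0,0.01],[0,0,0.007],[0,0,0.004],[0,0,0]],"turn":[0,0,0,0,0,0,0,0]}' 0.06 ; python3 -m pendant '{"linear":[[0,0,0],[0,0,0],[0,0,0],[0,0,0],[0,0,0],[0,0,0]],"turn":[0,0,0,0,0,0]}' 0.0 35
python3 - <<'E'
from h import *
go()
E
```

```text
t: 10.9
position: [465.1, 262.5, 13.6]
orientation: [1.791, 2.581, -0.0]
force: [-0.8, 0.2, -0.8]
gripper_width: 60.0
t: 11.65
position: [465.3, 262.6, 13.8]
orientation: [1.791, 2.581, 0.001]
force: [-0.3, 1.7, 6.0]
gripper_width: 38.1
t 11.65 p [465.3 262.6  13.8] yaw 110.48 tilt 0.04 w 38.1 F [-0.3  1.7  6. ] q [ 0.39  0.66  1.95 -0.    0.53  0.03]
```

```bash
python3 -m pendant '{"linear":[[0,0,0],[0,0,-0.008],[0,0,-0.015],[0,0,-0.025],[0,0,-0.03],[0,0,-0.035],[0,0,-0.035],[0,0,-0.025],[0,0,-0.014],[0,0,0]],"turn":[0,0,0,0,0,0,0,0,0,0]}' 0.0 55
python3 - <<'E'
from h import *
go([465,-185,200],101.5)
for n in("top","side"):
    p,d=cams.read_camera(n);cv2.imwrite(f"pics/{n}3.png",p);np.save(f"pics/{n}3.npy",d)
a=cv2.imread("pics/top3.png")[110:270,170:330];b=cv2.imread("pics/side3.png")[140:300,220:380]
cv2.imwrite("pics/v5.png",np.hstack([cv2.resize(x,(400,400),interpolation=cv2.INTER_CUBIC) for x in(a,b)]))
E
```

```text
t: 12.9
position: [465.0, 262.4, 201.3]
orientation: [1.791, 2.58, 0.001]
force: [-0.2, 0.1, -3.1]
gripper_width: 38.3
t 12.9 p [465.  262.4 201.3] yaw 110.48 tilt 0.07 w 38.3 F [-0.2  0.1 -3.1] q [ 0.39  0.38  1.8  -0.    0.96  0.03]
turn first 8.98
tool shift [-0.4384, -0.0892, 0.0011]
```

View pics/v5.png

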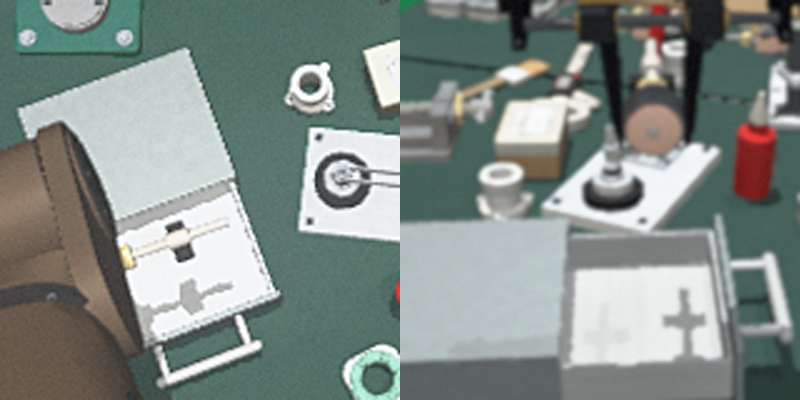

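```bash
python3 -m pendant '{"linear":[[0,0,0],[0,0,0],[0,0,0],[-0.01,-0.002,0],[-0.02,-0.004,0],[-0.03,-0.006,0],[-0.04,-0.008,0],[-0.045,-0.01,0],[-0.045,-0.01,0],[-0.045,-0.01,0]],"turn":[3,3,3,0,0,0,0,0,0,0]}';  python3 -m pendant '{"linear":[[-0.045,-0.01,0],[-0.045,-0.01,0],[-0.04,-0.008,0],[-0.03,-0.006,0],[-0.02,-0.003,0],[-0.01,-0.002,0],[0,0,0],[0,0,0]],"turn":[0,0,0,0,0,0,0,0]}'
python3 - <<'E'
from h import *
go([463,-188,120],101.7)
p=cv2.imread("pics/top0.png");g=p.min(2);m=np.zeros_like(g);m[195:255,375:465]=(g[195:255,375:465]>150)*255
n,l,s,_=cv2.connectedComponentsWithStats(m);i=1+np.argmax(s[1:,4]);print(s[i])
pts=np.argwhere(m>0)[:,::-1]
X=np.array([ray("top",u,v,12)[:2] for u,v in pts],np.float32);print(cv2.minAreaRect(X))
W=cloud("top",np.load("pics/top0.npy"));b=np.zeros(g.shape,bool);b[200:250,380:455]=1
P=W[b&(W[...,2]>30)&(W[...,2]<95)]
for lo,hi in((-215,-160),(-325,-270)):
    q=P[(P[:,1]>lo)&(P[:,1]<hi)];print(len(q),cv2.minAreaRect(q[:,:2].astype(np.float32)))
W=cloud("top",np.load("pics/top3.npy"));q=W[110:270,170:330].reshape(-1,3);q=q[(q[:,2]>195)&(q[:,2]<235)&(q[:,1]<230)];print("rotor z",len(q));o=q[np.argsort(q[:,1])];print(o[::max(1,len(o)//12)].round(1))
E
```

```text
t: 14.25
position: [462.0, 19.7, 200.5]
orientation: [-1.988, -2.433, 0.0]
force: [1.1, -0.2, -2.6]
gripper_width: 38.0
t: 15.25
position: [462.3, -171.0, 200.6]
orientation: [-1.987, -2.433, 0.0]
force: [-0.8, -0.3, -2.5]
gripper_width: 38.1
t 15.25 p [ 462.3 -171.   200.6] yaw 101.53 tilt 0.01 w 38.1 F [-0.8 -0.3 -2.5] q [-0.49  0.32  1.89  0.    0.93 -0.69]
turn first -0.17
tool shift [-0.0168, -0.0028, 0.0806]
[ 387  209   65   33 1111]
((491.890625, -258.72015380859375), (196.67193603515625, 123.28022766113281), 87.55400848388672)
138 ((464.2225341796875, -187.41050720214844), (43.541019439697266, 16.93433380126953), 11.279352188110352)
112 ((487.22918701171875, -297.10736083984375), (32.42075729370117, 13.979907989501953), 8.877260208129883)
rotor z 291
[[506.2 139.8 216.9]
 [506.4 152.7 216. ]
 [497.  167.  220.1]
 [496.9 173.3 220.7]
 [483.9 177.  206.6]
 [476.4 180.  198.6]
 [505.3 183.5 209.7]
 [497.5 186.6 217.3]
 [494.6 192.3 221.5]
 [484.2 203.  219. ]
 [484.2 215.7 219.3]
 [484.8 222.8 215.1]
 [479.1 227.3 224.8]]
```

```bash
python3 -m pendant '{"linear":[[-0.006,-0.001,0],[-0.006,0,0.01],[-0.004,-0.001,0.02],[0,0,0.025],[0,0,0.015],[0,0,0.01],[0,0,0.005],[0,0,0],[0,0,0]],"turn":[-0.3,0,0,0,0,0,0,0,0]}';  python3 - <<'E'
from h import *
go([464.2,-187.4,82],101.85)
for n in("top","side"):
    p,d=cams.read_camera(n);cv2.imwrite(f"pics/{n}4.png",p);np.save(f"pics/{n}4.npy",d)
a=cv2.imread("pics/top4.png")[175:275,360:460];b=cv2.imread("pics/side4.png")[110:210,320:420]
cv2.imwrite("pics/v6.png",np.hstack([cv2.resize(x,(400,400),interpolation=cv2.INTER_CUBIC) for x in(a,b)]))
W=cloud("top",np.load("pics/top4.npy"));q=W[175:275,360:460].reshape(-1,3);q=q[(q[:,2]>88)&(q[:,2]<140)&(q[:,1]<-225)&(q[:,1]>-335)&(q[:,0]<520)];o=q[np.argsort(q[:,1])];print(len(o));print(o[::max(1,len(o)//14)].round(1))
E
```

```text
t: 16.38
position: [463.9, -188.0, 116.1]
orientation: [1.981, 2.437, 0.0]
force: [-0.3, -0.4, -2.9]
gripper_width: 38.4
t 16.38 p [ 463.9 -188.   116.1] yaw 101.79 tilt 0.06 w 38.4 F [-0.3 -0.4 -2.9] q [-0.52  0.45  1.97 -0.    0.72 -0.72]
turn first -0.06
tool shift [0.0006, 0.0003, 0.0341]
0
[]
```

View pics/v6.png

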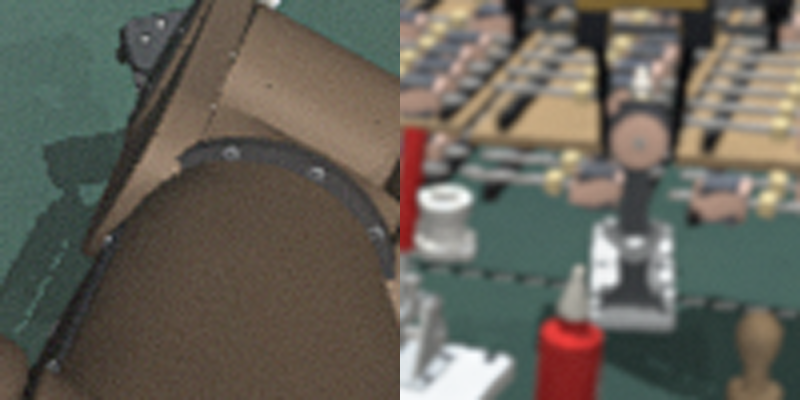

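Run:
```python
from h import *
go()
e=np.radians(11.8);Y=np.array([-np.sin(e),np.cos(e),0]);X=np.array([np.cos(e),np.sin(e),0])
cr=lambda P:((np.array(pix("side",P))-[320,110])*4+[400,0]).round(1)
T=np.array([463.9,-188,0])
print("drum end pred",cr(T+Y*15+[0,0,130.8]),"seen 639,138")
w=np.array([464.2,-187.4,0]);n=np.array([487.2,-297.1,0]);c=(w+n)/2
for s in(-1,1): print("plate front corner top",s,cr(c+78*Y+s*28*X+[0,0,12]))
for s in(-1,1): print("plate back corner top",s,cr(c-78*Y+s*28*X+[0,0,12]))
for s in(-1,1): print("wide lips",s,cr(w+8*Y+s*18.5*X+[0,0,66]))
W=cloud("side",np.load("pics/side4.npy"));q=W[138:150,373:387].reshape(-1,3);print(np.nanmedian(q,0))
```

```text
t 16.48 p [ 463.9 -188.   116.1] yaw 101.78 tilt 0.06 w 38.3 F [ 0.4 -0.2 -2.3] q [-0.52  0.45  1.97 -0.    0.72 -0.72]
drum end pred [639.5 134.8] seen 639,138
plate front corner top -1 [673.6 309.3]
plate front corner top 1 [588.7 306.1]
plate back corner top -1 [671.9 216.6]
plate back corner top 1 [596.1 214.2]
wide lips -1 [663.2 225.5]
wide lips 1 [606.4 223.6]
[ 461.77236423 -169.91644688  132.24388121]
```

```bash
python3 -m pendant '{"linear":[[0,0,0.006],[0,0,0.01],[0,0,0.008],[0,0,0.006],[0,0,0.004],[0,0,0],[0,0,0],[0,0,0],[0,0,0],[0,0,0]],"turn":[0,0,0,0,0,0,0,0,0,0]}';  python3 - <<'E'
from h import *
go([464.2,-187.4,82],101.85)
p,d=cams.read_camera("side");W=cloud("side",d)
cv2.imwrite("pics/v7.png",cv2.resize(p[120:200,340:420],(600,600),interpolation=cv2.INTER_CUBIC))
q=W[148:156,375:384].reshape(-1,3);print(np.nanmedian(q,0))
E
```

```text
t: 17.73
position: [463.7, -187.9, 81.7]
orientation: [1.982, 2.438, -0.0]
force: [-0.9, -0.1, -2.9]
gripper_width: 38.2
t 17.73 p [ 463.7 -187.9   81.7] yaw 101.78 tilt 0.01 w 38.2 F [-0.9 -0.1 -2.9] q [-0.52  0.51  1.99 -0.    0.64 -0.72]
turn first -0.07
tool shift [0.0004, 0.0006, -0.0003]
[ 462.28362756 -172.48882136  109.19908478]
```

View pics/v7.png

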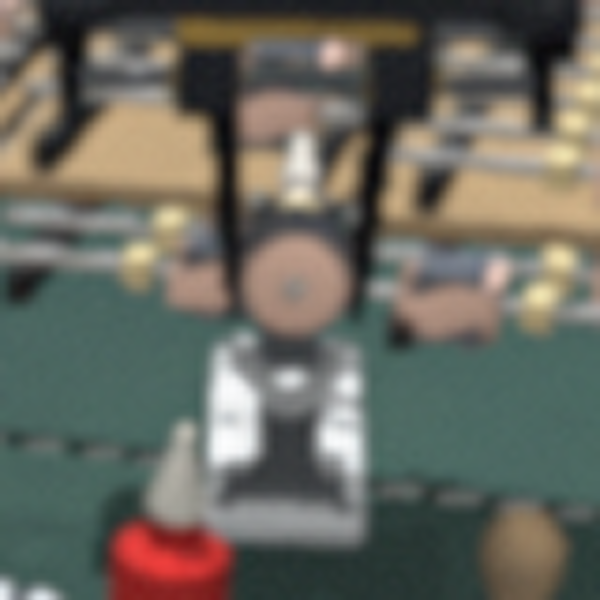

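Run:
```python
from h import *
e=np.radians(11.8);Y=np.array([-np.sin(e),np.cos(e),0]);T=np.array([463.7,-187.9,0])
f=lambda P:((np.array(pix("side",P))-[340,120])*7.5).round(1)
for z in(90,96.4):print(z,"drum end",f(T+15*Y+[0,0,z]),"seen 297,285; tail end",f(T-130*Y+[0,0,z]),"seen ~303,130-150")
```

```text
90 drum end [294.5 289.7] seen 297,285; tail end [298.4 145.6] seen ~303,130-150
96.4 drum end [295.2 272.4] seen 297,285; tail end [299.1 129.8] seen ~303,130-150
```

```bash
python3 -c "
from rig import env
from h import *
go();env.job_done()"
```

```text
t 17.77 p [ 463.7 -187.9   81.7] yaw 101.79 tilt 0.01 w 38.6 F [-0.7  0.5 -2.2] q [-0.52  0.51  1.99 -0.    0.64 -0.72]
the job is handed in; nothing more can be done
```

I handed the job in at 17.8 s, with the gripper holding the rotor over the stand at 55 N. I pulled the drawer open about 0.115 m by its bar, gripped the rotor across the drum, lifted it out and carried it about 200 mm up, over the parts on the bench.

**Last checks before handing in:**
- **Position:** By the robot's pose readout, the drum is within about 1 mm horizontally of the measured wide-vee point. The shaft line matches the two vees' measured yaw of about 11.8°.
- **Height and level:** The rotor axis is about 96 mm above the bench, roughly 21 mm above its seat. It sat level to about 1.5° just after the lift, and the last side picture looked the same.
- **Grip and stand:** The fingers stopped on the drum at about 38 mm. The wrist force showed only the rotor's weight, and the pictures showed a gap to the stand.

**What disagreed or was not checked:**
- The side picture put the drum's end face at about 92 mm rather than 96 mm, while the depth reading there was higher (about 109 mm, a mixed patch). The first two are well inside the 83–110 mm band. The depth reading is only just inside, and I gave it little weight.
- The arm hid the rotor from the top camera at the end, so the tail's position comes from the tool pose and the side view only.
- I did not measure the bystanders again afterwards. The carry path went above them, and no contact force showed along it.
- Pulling the drawer built up about 20 N of sideways force on the bar, well below the limits.

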